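# Lay out the test bench for the next shift

## Task

Lay out the test station on the green mat for the next shift: stand the biggest cup on the mat midway between the socket box and the meter case, nest the medium cup in it and the small cup in that, all upright. Lay the roll of tape flat on the middle of the meter case's top, and set the black power adapter down flat on the mat behind the socket box (on the side away from the robot), centred on it, its long side parallel to the box and about 2 cm clear of it. Leave the spare plug and the small spool where they stand.

Things in the scene. Friction and masses are not known exactly. Their poses are not given: they have to be found in the camera images.
- big_cup: The biggest (widest and lowest) plain aluminium cup, open at the top, straight-sided: 68 mm outer diameter, 42 mm tall, wall 3 mm, floor 4 mm thick. Origin at the centre of its underside, z up through its mouth.
- medium_cup: The medium plain aluminium cup, open at the top, straight-sided: 52 mm outer diameter, 64 mm tall, wall 3 mm, floor 4 mm thick. Origin at the centre of its underside, z up through its mouth. Standing in the biggest cup it stands 26 mm proud of that cup's rim, so grip it in the top 22 mm.
- small_cup: The small (narrowest and tallest) plain aluminium cup, open at the top, straight-sided: 36 mm outer diameter, 84 mm tall, wall 3 mm, floor 4 mm thick. Origin at the centre of its underside, z up through its mouth. Standing in the medium cup it stands 24 mm proud of that cup's rim, so grip it in the top 20 mm.
- tape_roll: Roll of tan packing tape lying flat: ring of 66 mm outer diameter, about 42 mm hole, 24 mm high. Origin at the centre of its underside, z up.
- adapter: Black power adapter brick lying flat, no cord: 42 mm along its x, 90 mm along its y (long side), 30 mm high. Origin at the centre of its underside, z up. It starts with its long side within about 0.5 rad of the world's y.
- socket_box: Fixed low grey steel box with two white sockets in its top, on the mat at one end (left or right, varies): 70 mm along its x, 120 mm along its y, 45 mm high. Origin at the centre of its underside; x points away from the robot (behind it), y left, z up. The adapter's place has its origin 76 mm along +x from here.
- meter_case: Fixed cream meter case with a dial on its front and slots in its sides, on the mat at the other end: 100 mm along its x, 120 mm along its y, 60 mm high, flat top. Origin at the centre of its underside, x away from the robot, y left, z up.
- mat: Fixed green rubber mat, 3 mm thick, 480 mm along its y, from 65 mm before to 130 mm behind its origin along its x. Origin on its underside, at the point midway between the centres of the socket box and the meter case (within 8 mm), which stand about 150 mm to either side; x away from the robot, z up.
- spare_plug: White spare plug with three upright brass pins, standing loose on the mat behind the biggest cup's place, 34 x 34 x 36 mm. Origin at the centre of its underside. To be left alone.
- spool: Small grey spool standing on end on the bench among the things, 36 mm diameter, 36 mm high. Origin at the centre of its underside. To be left alone.

How it is judged (in metres and radians):
At the end, for the whole second after the job is handed in: Upright: big cup within 20 mm of the mat origin, medium cup on its floor, small on the medium's; tape flat within 15 mm of the case's middle; adapter flat on the mat 5 to 35 mm behind the socket box, within 15 mm of its centre line, parallel within 0.2 rad; all released, at rest (horizontal distance between big_cup and mat below 0.02 m and z of big_cup in the frame of mat between -0.002 and 0.008 m and angle between each of big_cup, medium_cup, small_cup, adapter's own z axis and vertical below 0.12 rad and horizontal distance between medium_cup and big_cup below 0.01 m and z of medium_cup in the frame of big_cup between 0 and 0.01 m and horizontal distance between small_cup and medium_cup below 0.01 m and z of small_cup in the frame of medium_cup between 0 and 0.01 m and horizontal distance between tape_roll and meter_case below 0.015 m and z of tape_roll in the frame of meter_case between 0.055 and 0.088 m and (angle between tape_roll's own z axis and vertical below 0.12 rad or angle between tape_roll's own z axis and vertical above 3.02 rad) and x of adapter in the frame of socket_box between 0.061 and 0.091 m and y of adapter in the frame of socket_box between -0.015 and 0.015 m and angle between the y axis of adapter and the y axis of socket_box, either way round below 0.2 rad and z of adapter in the frame of mat between -0.002 and 0.008 m and linear speed of each of big_cup, medium_cup, small_cup, tape_roll, adapter below 0.02 m/s); the robot touches nothing.
It fails at once if the spare plug is pushed more than 20 mm or tipped over (distance of spare_plug from where it was at the start of the episode above 0.02 m or angle between spare_plug's own z axis and vertical above 0.4 rad).
It fails at once if the small spool is pushed more than 20 mm or tipped over (distance of spool from where it was at the start of the episode above 0.02 m or angle between spool's own z axis and vertical above 0.4 rad).
It also fails if it takes over 115 s, if anything falls off the work surface, if the arm or the gripper's body presses on something with over 40 N, if the wrist force passes 120 N, or if a joint passes its speed limit or range.

## Robot

A 6-joint arm with a two-finger parallel gripper is mounted at the origin on the work surface. World frame = base frame: x ahead of the robot, y to its left, z up, the work surface at z = 0. Lengths are in mm, angles in rad, forces in N, time in s.
With the tool pointing down it reaches from about 350 to 975 mm from the base axis. Payload 7.1 kg.
Tool frame: the origin (TCP) lies midway between the tips of the shut fingers; the grasp point (between the pads) lies 19 mm behind it (ctrl.grip_depth is the distance from the TCP to the grasp point, in mm); z points along the fingers, y is the line along which they close (so a half turn about z gives the same grasp; the last joint's range is limited). The gripper opens to 88 mm and grips with 3 to 60 N. Pads are 20 mm wide; open, the fingers measure 115 mm over their backs; the gripper's body (75 mm by 178 mm) begins 61 mm behind the grasp point.
Start: joints at [-1.152, 0.423, 1.63, -0, 1.089, -0.019], TCP at [264.982, -566.029, 222.675] pointing down, gripper open.
Joint ranges: [-3, 3], [-0.9, 2.11], [0.09, 2.58], [-1.31, 4.45], [0.11, 2.69], [-2.54, 2.54]. Speed limits (rad/s): [2.39, 2.39, 3.01, 3.14, 3.14, 3.14].

## Interface

Orientations are given as a rotation vector (axis times angle).
In Python, from workcell import ctrl, cams gives the robot as it stands.
- The arm moves only by the tool move_arm, never from a script. Its argument "steps" is a list of rows, each a list of 3 entries, a list of its own where there are three numbers: the shift along the tool's x, y, z in units of 25 mm (1.0 is 25 mm), then the turn about the tool's z in units of 5 degrees (1.0 is 5 degrees), then the closure, from 0 (fully open) to 1 (shut). A call has 1 to 20 rows; each row shifts and turns the commanded pose from where the row before left it, along the tool's axes as they then stand; what a row does not reach is not made up. A row lasts 1/12 s, in which the tool goes at most 41.7 mm and 7.16 degrees, less where a joint would pass 70% of its speed; a pose out of reach is approached as far as the arm can. A call is refused whole if a number of a shift passes 1 or a number of a turn 1, either way. A call with a gripper value outside its range is refused whole. The fingers move at their own pace and stop on an object; the grip force is fixed at half the most. Time passes only in rows, so rows that do not move let the fingers close. It gives the time, the measured TCP pose, the force, the opening and the grip force at its end, in the units of the state.
- ctrl.get_obs(): the state, without advancing time (a new reading comes with each control period).
- cams.get_image(name): name is "side" or "top"; returns a dict with "image" (420x560x3 uint8, red, green, blue), "camera_matrix" (3x3 intrinsics, pixels), "xyz" and "rotation" of the camera in the world. Camera axes: x right, y down, z forward; pixel columns grow to the right and rows downward; lengths in mm; the calibration is good to about 2 mm. A picture is of the moment at which its call begins. There is no depth.
- ctrl.close_job(): hands the job in; it is judged then, once.
Trained networks look in the newest picture that a camera, given by its name, has taken for a name from the list of things; names that differ only in an ending like _2 or _b are one class to them, and where a whole thing is asked for, a point or a joint stands for the part that bears it (a point fixed in the world has none). Each returns a list of dicts, best first, with "p" (0 to 1); they miss things now and then, are a little off and sometimes report something else, mostly with a low value. They report only what shows in the picture. A call takes as long as a camera call.
- cams.boxes_of(camera, thing): "rect" ([centre column, centre row, width, height] in pixels, round what is visible of it).
- cams.cut_out(camera, thing): "pixels" (420x560 bool, what is visible of it) and "rect" ([centre column, centre row, width, height] in pixels, round what is visible of it).
The state is a dict: "t": time; "qpos": joint angles; "qvel": joint speeds; "joint_torque": joint torques, N m; "ee_pos": TCP position; "orientation": TCP orientation; "ft_force": force on the tool from outside, world axes, zero at the start; "moment": the same for the moment, N m; "width": finger opening in mm; "grasp_force": force on a finger pad.
Only numpy, scipy, OpenCV 4.12 (cv2) and the standard library are available. Lean on these libraries where they do the work, as an engineer would, in place of code of your own. Each camera call takes 0.05 s, during which the arm holds its last target. There are 200 camera calls.

## Working session

There is one attempt and no reset: what is moved stays moved. The work goes in short steps, Python scripts to look and compute and a tool call to move; the robot and the scene stay as the last step left them, time stands still between calls to the robot, and variables do not carry over. Pictures are saved under pics/ and viewed, at most 14 in all, crops included, and the job is handed in when it is done.

Besides the shell and the picture viewer there is one more tool, called after "Call:" by a JSON object that holds its "method" and its "body". move_arm: Moves the arm, as the interface text tells. Its arguments: {"type":"object","properties":{"steps":{"type":"array"}},"required":["steps"]}

```bash
mkdir -p pics; ls
python3 - <<'E'
from workcell import ctrl,cams
import cv2,numpy as np
o=ctrl.get_obs();print({k:np.round(v,3) for k,v in o.items()})
for n in("side","top"):
    d=cams.get_image(n);cv2.imwrite(f"pics/{n}0.png",d["image"][:,:,::-1])
    print(n,d["camera_matrix"],d["xyz"],d["rotation"])
    np.savez(n+"cam.npz",K=d["camera_matrix"],t=d["xyz"],R=d["rotation"])
    for th in "big_cup medium_cup small_cup tape_roll adapter socket_box meter_case mat spare_plug spool".split():
        print(th,[(round(b["p"],2),np.round(b["rect"],1).tolist()) for b in cams.boxes_of(n,th)[:3]])
E
```

```text
pics
{'t': np.float64(0.0), 'qpos': array([-1.152,  0.424,  1.631, -0.   ,  1.089, -0.019]), 'qvel': array([ 0.002,  0.   ,  0.001,  0.002, -0.001,  0.001]), 'joint_torque': array([-3.0000e-03, -5.4463e+01, -2.7367e+01,  6.4000e-02,  2.3000e-02,
       -0.0000e+00]), 'ee_pos': array([ 264.768, -565.578,  221.922]), 'orientation': array([-3.065e+00, -6.820e-01,  1.000e-03]), 'ft_force': array([-0.214,  0.115, -0.011]), 'moment': array([-0.004,  0.012, -0.003]), 'grasp_force': np.float64(0.0), 'width': np.float64(88.15)}
side [[381.17941007   0.         281.02164235]
 [  0.         381.17941007 209.83222969]
 [  0.           0.           1.        ]] [249.20017635 416.2804725  657.56240676] [-0.8648403   2.65625938 -0.94991665]
big_cup [(0.79, [317.9, 238.4, 36.5, 38.8]), (0.33, [300.4, 175.6, 58.7, 52.4])]
medium_cup [(0.66, [372.7, 192.2, 26.8, 38.5]), (0.36, [234.2, 332.9, 20.7, 26.8])]
small_cup [(0.59, [271.3, 296.4, 20.4, 41.7])]
tape_roll [(0.88, [371.9, 133.7, 24.4, 25.6])]
adapter [(0.97, [164.8, 366.2, 56.9, 65.3]), (0.22, [374.1, 190.6, 26.9, 39.2])]
socket_box [(0.97, [301.
[... 213 characters left out ...]
.95754537   0.         277.60852019]
 [  0.         441.95754537 203.54665876]
 [  0.           0.           1.        ]] [ 409.62849947   -3.56182617 1221.30143031] [-2.14092006  2.1888001  -0.10543726]
big_cup [(0.57, [276.9, 239.6, 22.4, 24.3])]
medium_cup [(0.71, [342.1, 248.8, 23.1, 21.5])]
small_cup [(0.65, [215.1, 242.2, 21.0, 13.1])]
tape_roll [(0.84, [413.5, 213.4, 21.8, 22.0])]
adapter [(0.8, [149.2, 217.2, 38.3, 15.2])]
socket_box [(0.58, [321.5, 192.4, 46.8, 27.2])]
meter_case [(0.91, [214.4, 184.7, 46.9, 37.4]), (0.58, [269.9, 182.3, 171.1, 75.8])]
mat [(0.71, [271.3, 183.5, 176.4, 72.6])]
spare_plug [(0.46, [263.6, 166.1, 12.2, 14.9])]
spool [(0.54, [185.4, 236.6, 15.2, 14.1])]
```

Run:
```python
import cv2
a=cv2.imread("pics/top0.png");cv2.imwrite("pics/top0c.png",cv2.resize(a[120:290,110:450],None,fx=2.35,fy=2.35,interpolation=cv2.INTER_CUBIC))
a=cv2.imread("pics/side0.png");cv2.imwrite("pics/side0c.png",cv2.resize(a[100:415,120:430],None,fx=1.9,fy=1.9,interpolation=cv2.INTER_CUBIC))
```

```text
(no output)
```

View pics/top0c.png

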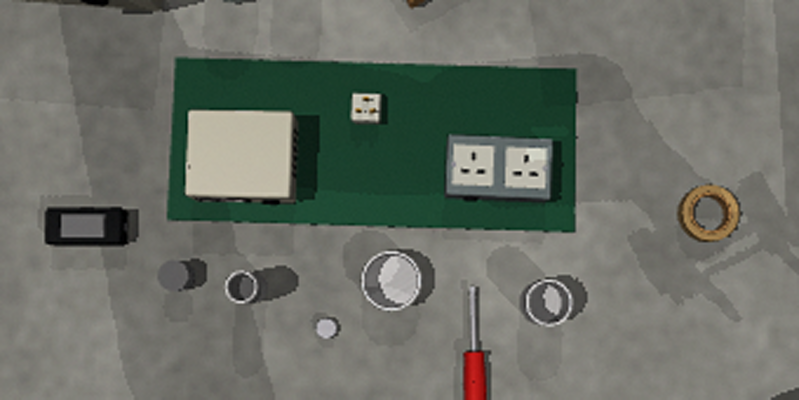

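View pics/side0c.png

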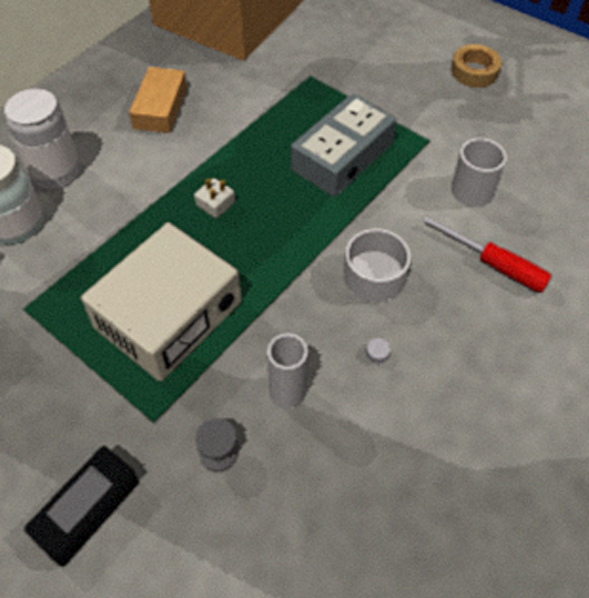

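The top view, crop scale 2.35, shows the case on the left at about (240,155), the socket box on the right (500,167) and the plug behind the gap (366,107). The cups are at (392,280) big, (548,301) medium and (241,287) small. The tape is at (709,212), the adapter at (86,226) and the spool at (178,275); there is also a screwdriver at (474,340). The side view confirms that every cup stands upright. Next I'll fit models to the masks from both views.

```bash
cat > fit.py <<'E'
import numpy as np,cv2
from scipy.optimize import least_squares
from scipy.spatial.transform import Rotation as Ro
from workcell import ctrl,cams
cyl=lambda d,h:np.array([[d/2*np.cos(a),d/2*np.sin(a),z] for a in np.linspace(0,2*np.pi,48) for z in(0,h)])
box=lambda x0,x1,y,h:np.array([[a,b,z] for a in(x0,x1) for b in(-y/2,y/2) for z in(0,h)])
M=dict(big_cup=cyl(68,42),medium_cup=cyl(52,64),small_cup=cyl(36,84),tape_roll=cyl(66,24),adapter=box(-21,21,90,30),
 socket_box=box(-35,35,120,45),meter_case=box(-50,50,120,60),mat=box(-65,130,480,3),spare_plug=box(-17,17,34,25),spool=cyl(36,36))
C={n:np.load(n+"cam.npz") for n in("side","top")}
def proj(n,P):
    c=C[n];q=(P-c["t"])@Ro.from_rotvec(c["R"].ravel()).as_matrix() if c["R"].size==3 else (P-c["t"])@c["R"]
    q=q@c["K"].T;return q[:,:2]/q[:,2:]
def ray(n,px,z):
    c=C[n];R=Ro.from_rotvec(c["R"]).as_matrix();d=R@np.linalg.solve(c["K"],[*px,1]);return c["t"]+d*(z-c["t"][2])/d[2]
A=np.linspace(0,2*np.pi,32,endpoint=False);D=np.c_[np.cos(A),np.sin(A)]
def fit(th,z0=0,views=("side","top"),fixz=False,x0=None,new=True,idx=0):
    S={}
    for n in views:
        if new: cams.get_image(n)
        L=cams.cut_out(n,th)
        if not L: print(th,n,"none");continue
        m=L[idx]["pixels"].astype(np.uint8);k,lab,st,_=cv2.connectedComponentsWithStats(m)
        if th!="mat" and k>1: m=lab==1+np.argmax(st[1:,4])
        p=np.argwhere(m)[:,::-1];S[n]=(p@D.T).max(0)
        if "top"==n and x0 is None: x0=ray(n,p.mean(0),20)[:2]
    if not S: return None
    def res(v):
        P=M[th]@Ro.from_rotvec([0,0,v[3]]).as_matrix().T+[v[0],v[1],z0 if fixz else v[2]]
        return np.concatenate([S[n]-(proj(n,P)@D.T).max(0) for n in S])
    r=least_squares(res,[*x0,z0,0],loss="soft_l1",x_scale=[10,10,10,.1])
    print(th,np.round(r.x[:3],1),"yaw %.3f"%r.x[3],"rms %.2f"%np.sqrt(np.mean(r.fun**2)));return r.x
E
python3 - <<'E'
from fit import *
for n in C: cams.get_image(n)
for th in M: fit(th,3 if th in("socket_box","meter_case","spare_plug") else 0,new=False)
E
```

```text
big_cup [ 4.379e+02  8.400e+00 -4.000e-01] yaw -0.135 rms 0.63
medium_cup [ 409.2 -165.6   -1. ] yaw -0.078 rms 0.82
small_cup [433.3 173.2   1.9] yaw 0.020 rms 0.63
tape_roll [ 509.  -362.3   -0.9] yaw 0.111 rms 0.93
adapter [511.3 362.8 -10.8] yaw -0.022 rms 1.97
socket_box [ 5.650e+02 -1.175e+02 -3.000e-01] yaw -0.054 rms 1.55
meter_case [586.5 175.3  -6.9] yaw -0.035 rms 1.94
mat [569.8  26.9  -5.2] yaw -0.049 rms 1.18
spare_plug [642.7  33.6  -6.4] yaw -0.062 rms 2.07
spool [449.2 257.7  -1.5] yaw -0.149 rms 0.46
```

Run:
```python
from fit import *
I={n:cams.get_image(n)["image"][:,:,::-1].copy() for n in C}
for n in C: I[n]=cv2.resize(I[n],None,fx=3,fy=3,interpolation=cv2.INTER_CUBIC)
for th in("adapter","socket_box","meter_case","mat","spare_plug"):
    z=3 if th in("socket_box","meter_case","spare_plug") else 0
    for v in (("top",),("side",),("side","top")):
        x=fit(th,z,v,True,new=False,x0=None if "top" in v else x[:2])
    P=M[th]@Ro.from_rotvec([0,0,x[3]]).as_matrix().T+[x[0],x[1],z]
    for n in C:
        q=(proj(n,P)+.5)*3
        for i in range(8):
            for j in range(i):
                if (abs(M[th][i]-M[th][j])>0).sum()==1: cv2.line(I[n],tuple(int(a) for a in q[i]),tuple(int(a) for a in q[j]),(0,0,255),1)
cv2.imwrite("pics/ot.png",I["top"][130*3:250*3,120*3:380*3]); cv2.imwrite("pics/os.png",cv2.resize(I["side"][135*3:405*3,130*3:345*3],None,fx=.74,fy=.74))
```

```text
adapter [509.8 363.1   0. ] yaw -0.006 rms 1.51
adapter [509.3 363.   -0. ] yaw -0.048 rms 1.82
adapter [509.6 363.   -0. ] yaw -0.022 rms 1.70
socket_box [ 564.8 -116.2  581. ] yaw -0.058 rms 1.03
socket_box [ 564.6 -119.4  579.6] yaw -0.038 rms 1.26
socket_box [ 564.5 -117.3    3. ] yaw -0.049 rms 1.20
meter_case [583.8 177.3   3. ] yaw -0.023 rms 1.31
meter_case [585.9 175.7   3. ] yaw -0.032 rms 1.95
meter_case [584.6 176.5   3. ] yaw -0.028 rms 1.65
mat [568.1  29.6   9.3] yaw -0.047 rms 1.16
mat [ 5.688e+02  2.710e+01 -5.000e-01] yaw -0.047 rms 0.98
mat [568.5  27.8   0. ] yaw -0.048 rms 1.12
spare_plug [6.416e+02 3.600e+01 5.000e-01] yaw -0.042 rms 0.80
spare_plug [ 641.5   34.  -639.6] yaw -0.043 rms 1.45
spare_plug [641.4  35.4  -1. ] yaw -0.043 rms 1.19
```

View pics/ot.png

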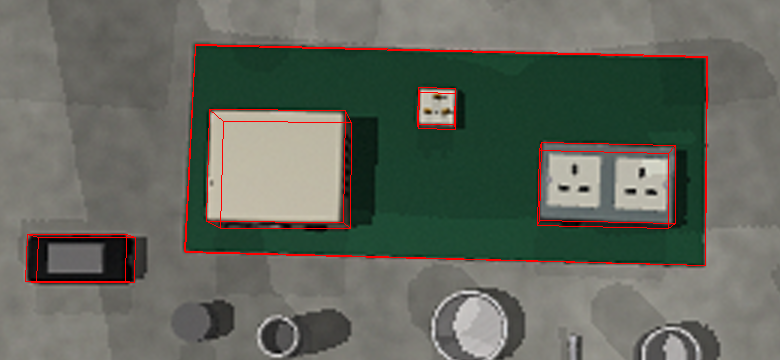

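View pics/os.png

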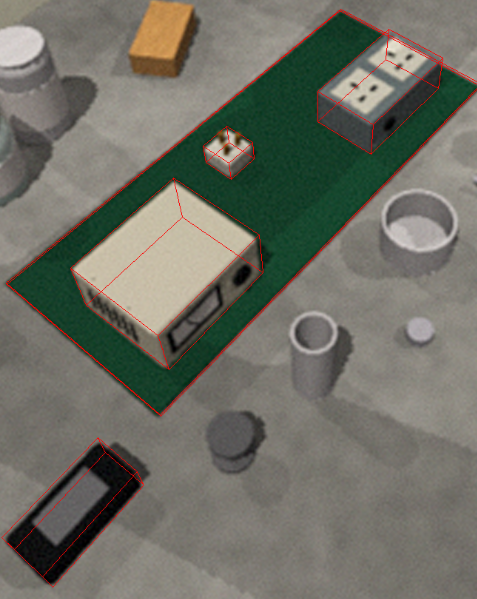

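The model outlines match both views. The targets are:

- **Mat origin:** (568.5, 27.8)
- **Socket box:** (564.5, -117.3), yaw about -0.05
- **Case:** (584.6, 176.5)

The first job is the tape, which is the nearest thing. I'll turn the tool square to the world and go above it.

Call:
{"method": "move_arm", "body": {"steps": [[[0,0,0],1,0],[[0,0,0],1,0],[[0,0,0],1,0],[[0,0,0],1,0],[[0,0,0],1,0],[[0.89,-0.74,0.35],0,0],[[0.89,-0.74,0.35],0,0],[[0.89,-0.74,0.35],0,0],[[0.89,-0.74,0.35],0,0],[[0.89,-0.74,0.35],0,0],[[0.89,-0.74,0.35],0,0],[[0.89,-0.74,0.35],0,0],[[0.89,-0.74,0.35],0,0],[[0.89,-0.74,0.35],0,0],[[0.89,-0.74,0.35],0,0],[[0.89,-0.74,0.35],0,0],[[0,0,0],0,0],[[0,0,0],0,0]]}}

```text
t: 4.8
ee_pos: [510.1, -361.0, 125.8]
orientation: [-3.141, -0.007, 0.001]
ft_force: [0.4, -0.5, -0.0]
width: 87.8
grasp_force: 0.0
```

```bash
cat > go.py <<'E'
import sys,numpy as np
from workcell import ctrl
from scipy.spatial.transform import Rotation as Ro
def go(*t):  # x y z yaw: shift in tool units
    o=ctrl.get_obs();R=Ro.from_rotvec(o["orientation"]).as_matrix();y=np.arctan2(R[1,0],R[0,0])
    s=R.T@(np.array(t[:3])-o["ee_pos"])/25
    print("t %.2f"%o["t"],"pos",np.round(o["ee_pos"],1),"yaw %.3f"%y,"tilt %.3f"%R[2,2],"F",np.round(o["ft_force"],1),"w %.1f g %.1f"%(o["width"],o["grasp_force"]),
      "q",np.round(o["qpos"],2),"-> shift",np.round(s,2),"turn %.2f"%(-np.degrees(t[3]-y)/5))
if __name__=="__main__": go(*map(float,sys.argv[1:]))
E
python3 go.py 509 -362.3 7 0
```

```text
t 4.80 pos [ 510.1 -361.   125.8] yaw 0.004 tilt -1.000 F [ 0.4 -0.5 -0. ] w 87.8 g 0.0 q [-0.63  0.54  1.69 -0.    0.91  0.93] -> shift [-0.04  0.05  4.75] turn 0.05
```

Call:
{"method": "move_arm", "body": {"steps": [[[-0.04,0.05,0.9],0,0],[[0,0,0.9],0,0],[[0,0,0.9],0,0],[[0,0,0.9],0,0],[[0,0,0.7],0,0],[[0,0,0.4],0,0],[[0,0,0],0,0],[[0,0,0],0,1],[[0,0,0],0,1],[[0,0,0],0,1],[[0,0,0],0,1],[[0,0,0],0,1],[[0,0,0],0,1],[[0,0,0],0,1],[[0,0,0],0,1]]}}

```text
t: 6.05
ee_pos: [509.1, -364.0, 10.3]
orientation: [3.14, 0.002, 0.002]
ft_force: [-2.3, -0.8, 6.3]
width: 65.9
grasp_force: 30.0
```

```bash
python3 go.py 584.6 176.5 160 -0.03
```

```text
t 6.05 pos [ 509.1 -364.    10.3] yaw 0.002 tilt -1.000 F [-2.3 -0.8  6.3] w 65.9 g 30.0 q [-0.64  0.71  1.72 -0.    0.71  0.93] -> shift [  3.06 -21.61  -6.01] turn 0.36
```

Call:
{"method": "move_arm", "body": {"steps": [[[0,0,-0.6],0,1],[[0,0,-0.9],0,1],[[0,0,-0.9],0,1],[[0.14,-0.98,-0.3],0,1],[[0.14,-0.98,-0.3],0,1],[[0.14,-0.98,-0.3],0,1],[[0.14,-0.98,-0.3],0,1],[[0.14,-0.98,-0.3],0,1],[[0.14,-0.98,-0.3],0,1],[[0.14,-0.98,-0.3],0,1],[[0.14,-0.98,-0.3],0,1],[[0.14,-0.98,-0.3],0,1],[[0.14,-0.98,-0.3],0,1],[[0.14,-0.98,-0.3],0,1],[[0.14,-0.98,-0.3],0,1],[[0.14,-0.98,0],0,1],[[0.14,-0.98,0],0,1],[[0.14,-0.98,0],0,1],[[0.14,-0.98,0],0,1],[[0.14,-0.98,0],0,1]]}}

```text
t: 7.72
ee_pos: [567.3, 54.5, 160.1]
orientation: [-3.141, -0.003, -0.001]
ft_force: [1.0, -0.3, -0.0]
width: 66.2
grasp_force: 30.0
```

```bash
python3 go.py 584.6 176.5 75 0
```

```text
t 7.72 pos [567.3  54.5 160.1] yaw 0.002 tilt -1.000 F [ 1.  -0.3 -0. ] w 66.2 g 30.0 q [0.07 0.42 1.8  0.   0.92 1.64] -> shift [ 0.7  -4.88  3.4 ] turn 0.02
```

Call:
{"method": "move_arm", "body": {"steps": [[[0.12,-0.8,0],0,1],[[0.12,-0.8,0],0,1],[[0.12,-0.8,0],0,1],[[0.12,-0.8,0],0,1],[[0.12,-0.8,0],0,1],[[0.1,-0.8,0],0,1],[[0,0,0],0,1],[[0,0,0.8],0,1],[[0,0,0.8],0,1],[[0,0,0.8],0,1],[[0,0,0.5],0,1],[[0,0,0.3],0,1],[[0,0,0],0,1]]}}

```text
t: 8.8
ee_pos: [583.7, 172.6, 77.8]
orientation: [3.141, 0.002, -0.004]
ft_force: [-0.3, -1.0, 0.6]
width: 65.8
grasp_force: 30.0
```

```bash
python3 go.py 584.6 176.5 73.5 0
```

```text
t 8.80 pos [583.7 172.6  77.8] yaw 0.001 tilt -1.000 F [-0.3 -1.   0.6] w 65.8 g 30.0 q [ 0.27  0.59  1.75 -0.    0.81  1.84] -> shift [ 0.04 -0.16  0.17] turn 0.01
```

Call:
{"method": "move_arm", "body": {"steps": [[[0.04,-0.16,0],0,1],[[0,0,0.1],0,1],[[0,0,0.07],0,1],[[0,0,0],0,1]]}}

```text
t: 9.13
ee_pos: [585.9, 177.4, 75.1]
orientation: [-3.141, -0.003, -0.001]
ft_force: [0.1, 0.2, -1.0]
width: 66.0
grasp_force: 30.0
```

```bash
python3 go.py 584.6 176.5 73.5 0
```

```text
t 9.13 pos [585.9 177.4  75.1] yaw 0.002 tilt -1.000 F [ 0.1  0.2 -1. ] w 66.0 g 30.0 q [ 0.27  0.6   1.74 -0.    0.8   1.84] -> shift [-0.05  0.03  0.06] turn 0.02
```

Call:
{"method": "move_arm", "body": {"steps": [[[0,0,0.06],0,1],[[0,0,0.04],0,1],[[0,0,0],0,0],[[0,0,0],0,0],[[0,0,0],0,0],[[0,0,0],0,0],[[0,0,0],0,0],[[0,0,-0.5],0,0],[[0,0,-0.9],0,0],[[0,0,-0.9],0,0],[[-0.75,0.86,0],0,0],[[-0.75,0.86,0],0,0],[[-0.75,0.86,0],0,0],[[-0.75,0.86,0],0,0],[[-0.75,0.86,0],0,0],[[-0.75,0.86,0],0,0],[[-0.75,0.86,0],0,0],[[-0.75,0.86,0],0,0],[[0,0,0],0,0]]}}

```text
t: 10.72
ee_pos: [432.1, 2.8, 130.0]
orientation: [3.141, -0.001, -0.005]
ft_force: [-0.1, -0.1, 0.2]
width: 87.8
grasp_force: 0.0
```

```bash
python3 go.py 437.9 8.4 10 0
```

```text
t 10.72 pos [432.1   2.8 130. ] yaw -0.000 tilt -1.000 F [-0.1 -0.1  0.2] w 87.8 g 0.0 q [-0.02  0.3   2.11 -0.    0.74  1.55] -> shift [ 0.25 -0.23  4.8 ] turn -0.00
```

Call:
{"method": "move_arm", "body": {"steps": [[[0.25,-0.23,0.5],0,0],[[0,0,0.9],0,0],[[0,0,0.9],0,0],[[0,0,0.9],0,0],[[0,0,0.9],0,0],[[0,0,0.5],0,0],[[0,0,0.2],0,0],[[0,0,0],0,1],[[0,0,0],0,1],[[0,0,0],0,1],[[0,0,0],0,1],[[0,0,0],0,1],[[0,0,0],0,1],[[0,0,0],0,1]]}}

```text
t: 11.88
ee_pos: [443.0, 10.8, 10.6]
orientation: [-3.142, -0.002, -0.003]
ft_force: [-0.5, 0.4, 8.2]
width: 68.4
grasp_force: 30.0
```

```bash
python3 go.py 569 28 80 0
```

```text
t 11.88 pos [443.   10.8  10.6] yaw 0.001 tilt -1.000 F [-0.5  0.4  8.2] w 68.4 g 30.0 q [-0.    0.56  2.13  0.    0.45  1.57] -> shift [ 5.05 -0.68 -2.76] turn 0.02
```

Call:
{"method": "move_arm", "body": {"steps": [[[0,0,-0.6],0,1],[[0,0,-0.9],0,1],[[0,0,-0.9],0,1],[[0.8,-0.11,-0.3],0,1],[[0.8,-0.11,0],0,1],[[0.8,-0.11,0],0,1],[[0.8,-0.11,0],0,1],[[0.8,-0.11,0],0,1],[[0.8,-0.11,0],0,1],[[0.4,-0.05,0],0,1],[[0,0,0],0,1],[[0,0,0.9],0,1],[[0,0,0.8],0,1],[[0,0,0.5],0,1],[[0,0,0.2],0,1],[[0,0,0],0,1]]}}

```text
t: 13.22
ee_pos: [570.4, 28.5, 16.0]
orientation: [3.142, 0.002, -0.005]
ft_force: [0.3, -0.4, -1.1]
width: 68.4
grasp_force: 30.0
```

```bash
python3 go.py 571 28 13.5 0
```

```text
t 13.22 pos [570.4  28.5  16. ] yaw 0.001 tilt -1.000 F [ 0.3 -0.4 -1.1] w 68.4 g 30.0 q [0.03 0.65 1.84 0.   0.65 1.6 ] -> shift [0.02 0.02 0.1 ] turn 0.02
```

Next: lower slightly, release, back off upward and go towards the medium cup.

Call:
{"method": "move_arm", "body": {"steps": [[[0,0,0.08],0,1],[[0,0,0.03],0,1],[[0,0,0],0,0],[[0,0,0],0,0],[[0,0,0],0,0],[[0,0,0],0,0],[[0,0,0],0,0],[[0,0,-0.5],0,0],[[0,0,-0.9],0,0],[[0,0,-0.9],0,0],[[0,0,-0.9],0,0],[[-0.65,0.78,-0.1],0,0],[[-0.65,0.78,-0.1],0,0],[[-0.65,0.78,-0.1],0,0],[[-0.65,0.78,-0.1],0,0],[[-0.65,0.78,-0.1],0,0],[[-0.65,0.78,-0.1],0,0],[[-0.65,0.78,-0.1],0,0],[[-0.65,0.78,-0.1],0,0],[[-0.65,0.78,-0.1],0,0]]}}

```text
t: 14.88
ee_pos: [425.4, -147.9, 117.9]
orientation: [3.141, 0.003, 0.001]
ft_force: [0.1, 0.5, -0.1]
width: 87.7
grasp_force: 0.0
```

Run:
```python
from fit import *
from go import go
im=cams.get_image("top")["image"];cams.get_image("side")
cv2.imwrite("pics/t1.png",cv2.resize(im[110:300,110:450],None,fx=2.3,fy=2.3,interpolation=cv2.INTER_CUBIC)[:,:,::-1])
for th,z in(("big_cup",3),("medium_cup",0),("tape_roll",63)):
    fit(th,z,new=False); fit(th,z,("top",),True,new=False)
for i in range(4):
    cams.get_image("top");go(409.2,-165.6,43,0)
```

```text
big_cup [567.1  28.9   2.4] yaw -0.273 rms 0.57
big_cup [568.4  29.9   3. ] yaw 5.993 rms 0.41
medium_cup top noneTraceback (most recent call last):
  File "<stdin>", line 6, in <module>
  File "fit.py", line 30, in fit
    r=least_squares(res,[*x0,z0,0],loss="soft_l1",x_scale=[10,10,10,.1])
                        ^^^^^^^^^^
TypeError: Value after * must be an iterable, not NoneType
```

View pics/t1.png

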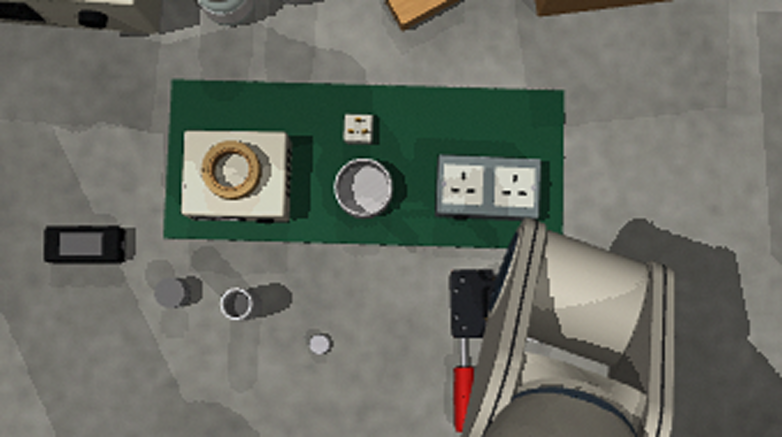

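The tape (pixel 232,170) sits in the middle of the case. The big cup (363,187) is midway on the mat at (567.5, 29.2), and the plug hasn't moved. The arm is over the medium cup.

Call:
{"method": "move_arm", "body": {"steps": [[[-0.65,0.7,0],0,0],[[0,0,0],0,0],[[0,0,0],0,0]]}}

```text
t: 15.48
ee_pos: [410.0, -164.2, 116.9]
orientation: [-3.141, -0.002, 0.0]
ft_force: [0.7, 0.5, 0.7]
width: 88.3
grasp_force: 0.0
```

Run:
```python
from fit import *
from go import go
for i in range(3):
    cams.get_image("side");go(409.2,-165.6,43,0)
fit("tape_roll",63,new=True)
fit("medium_cup",0,("side",),True,x0=[409,-165],new=False)
```

```text
t 15.53 pos [ 410.4 -164.1  116.9] yaw 0.001 tilt -1.000 F [-0.2  0.3  0.6] w 87.7 g 0.0 q [-0.41  0.33  2.1   0.    0.71  1.16] -> shift [-0.05  0.06  2.96] turn 0.01
t 15.58 pos [ 410.6 -164.1  116.9] yaw 0.002 tilt -1.000 F [ 1.  -0.3  0.4] w 87.9 g 0.0 q [-0.41  0.33  2.1   0.    0.71  1.16] -> shift [-0.06  0.06  2.96] turn 0.02
t 15.63 pos [ 410.6 -164.1  116.9] yaw 0.002 tilt -1.000 F [ 0.6 -1.3  0.8] w 87.9 g 0.0 q [-0.41  0.33  2.1   0.    0.71  1.16] -> shift [-0.06  0.06  2.96] turn 0.02
tape_roll [585.4 177.9  62.5] yaw 0.018 rms 0.78
medium_cup [ 408.3 -165.4  -64.6] yaw 4.977 rms 1.03
```

Call:
{"method": "move_arm", "body": {"steps": [[[-0.06,0.06,0.7],0,0],[[0,0,0.9],0,0],[[0,0,0.8],0,0],[[0,0,0.4],0,0],[[0,0,0.12],0,0],[[0,0,0],0,0],[[0,0,0],0,1],[[0,0,0],0,1],[[0,0,0],0,1],[[0,0,0],0,1],[[0,0,0],0,1],[[0,0,0],0,1],[[0,0,0],0,1],[[0,0,0],0,1],[[0,0,0],0,1]]}}

```text
t: 17.13
ee_pos: [408.7, -166.2, 44.3]
orientation: [3.141, 0.002, 0.001]
ft_force: [-0.6, -0.6, 6.2]
width: 52.0
grasp_force: 30.0
```

```bash
python3 go.py 567.5 29.2 120 0
```

```text
t 17.13 pos [ 408.7 -166.2   44.3] yaw 0.001 tilt -1.000 F [-0.6 -0.6  6.2] w 52.0 g 30.0 q [-0.41  0.48  2.13 -0.    0.53  1.16] -> shift [ 6.37 -7.81 -3.03] turn 0.02
```

Call:
{"method": "move_arm", "body": {"steps": [[[0,0,-0.6],0,1],[[0,0,-0.9],0,1],[[0,0,-0.9],0,1],[[0,0,-0.63],0,1],[[0.71,-0.87,0],0,1],[[0.71,-0.87,0],0,1],[[0.71,-0.87,0],0,1],[[0.71,-0.87,0],0,1],[[0.71,-0.87,0],0,1],[[0.71,-0.87,0],0,1],[[0.71,-0.87,0],0,1],[[0.71,-0.87,0],0,1],[[0.71,-0.87,0],0,1],[[0,0,0],0,1],[[0,0,0],0,1],[[0,0,0],0,1]]}}

```text
t: 18.47
ee_pos: [566.8, 29.8, 119.1]
orientation: [3.141, 0.003, -0.003]
ft_force: [0.0, -0.2, -1.7]
width: 51.7
grasp_force: 30.0
```

Run:
```python
from fit import *
from go import go
im=cams.get_image("side")["image"]
cv2.imwrite("pics/s1.png",cv2.resize(im[110:310,150:400],None,fx=2.5,fy=2.5,interpolation=cv2.INTER_CUBIC)[:,:,::-1])
go(567.5,29.2,51,0)
```

```text
t 18.52 pos [566.7  29.4 119.2] yaw 0.001 tilt -1.000 F [-0.5 -0.4 -1.1] w 52.2 g 30.0 q [ 0.03  0.48  1.83 -0.    0.84  1.6 ] -> shift [0.04 0.01 2.73] turn 0.01
```

View pics/s1.png

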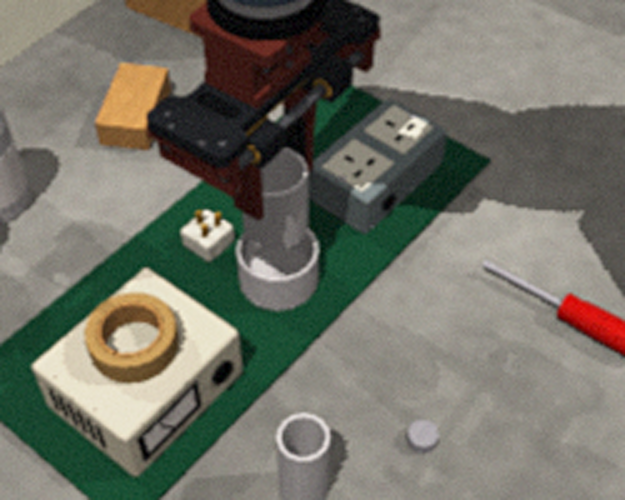

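The medium cup (pixel 277,210) hangs centred over the big cup (278,270). I'll lower it.

Call:
{"method": "move_arm", "body": {"steps": [[[0.04,0.01,0.6],0,1],[[0,0,0.6],0,1],[[0,0,0.4],0,1],[[0,0,0.4],0,1],[[0,0,0.35],0,1],[[0,0,0.2],0,1],[[0,0,0],0,1],[[0,0,0],0,1]]}}

```text
t: 19.18
ee_pos: [568.8, 29.6, 55.8]
orientation: [-3.142, -0.002, 0.001]
ft_force: [0.4, -0.2, -1.3]
width: 51.9
grasp_force: 30.0
```

```bash
python3 go.py 567.5 29.2 51 0
```

```text
t 19.18 pos [568.8  29.6  55.8] yaw 0.001 tilt -1.000 F [ 0.4 -0.2 -1.3] w 51.9 g 30.0 q [0.03 0.58 1.84 0.   0.72 1.6 ] -> shift [-0.05  0.02  0.19] turn 0.01
```

Call:
{"method": "move_arm", "body": {"steps": [[[-0.03,0,0.1],0,1],[[0,0,0.07],0,1],[[0,0,0],0,1],[[0,0,0],0,0],[[0,0,0],0,0],[[0,0,0],0,0],[[0,0,0],0,0],[[0,0,0],0,0],[[0,0,-0.5],0,0],[[0,0,-0.9],0,0],[[0,0,-0.9],0,0],[[-0.7,-0.7,-0.4],0,0],[[-0.7,-0.75,-0.2],0,0],[[-0.7,-0.75,0],0,0],[[-0.7,-0.75,0],0,0],[[-0.7,-0.75,0],0,0],[[-0.7,-0.75,0],0,0],[[-0.7,-0.75,0],0,0],[[0,0,0],0,0],[[0,0,0],0,0]]}}

```text
t: 20.85
ee_pos: [445.2, 160.2, 125.0]
orientation: [-3.141, -0.006, -0.001]
ft_force: [0.5, -0.0, -0.1]
width: 87.9
grasp_force: 0.0
```

Run:
```python
from fit import *
from go import go
im=cams.get_image("side")["image"]
cv2.imwrite("pics/s2.png",cv2.resize(im[110:310,150:400],None,fx=2.5,fy=2.5,interpolation=cv2.INTER_CUBIC)[:,:,::-1])
im=cams.get_image("top")["image"]
for v in(("top",),("side",),("side","top")): fit("big_cup",3,v,True,x0=[567,29],new=False);fit("medium_cup",7,v,True,x0=[567,29],new=False)
go(433.3,173.2,64.5,0)
```

```text
big_cup [564.7  28.5   3. ] yaw -7.446 rms 2.33
medium_cup [568.8  30.    7. ] yaw 0.098 rms 0.21
big_cup [615.8 155.7   3. ] yaw 0.721 rms 2.06
medium_cup side none
big_cup [614.9 150.7   3. ] yaw -6.432 rms 24.45
medium_cup side none
medium_cup [568.8  30.    7. ] yaw 0.098 rms 0.21
t 21.35 pos [445.6 159.1 124.1] yaw 0.001 tilt -1.000 F [0.1 0.6 0.3] w 87.9 g 0.0 q [0.32 0.36 2.03 0.   0.76 1.89] -> shift [-0.49 -0.56  2.38] turn 0.01
```

View pics/s2.png

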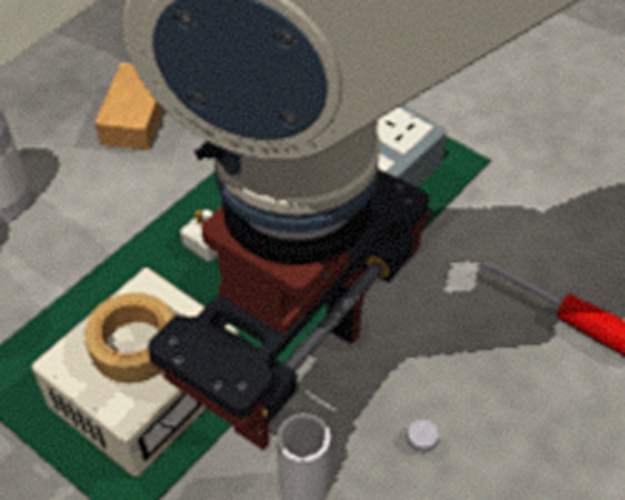

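The arm hides the cups in this side view. The top fit puts the medium cup at (568.8, 30.0), inside the big one. Next, grasp the small cup.

Call:
{"method": "move_arm", "body": {"steps": [[[-0.49,-0.56,0],0,0],[[0,0,0.4],0,0],[[0,0,0.8],0,0],[[0,0,0.7],0,0],[[0,0,0.35],0,0],[[0,0,0.1],0,0],[[0,0,0],0,0],[[0,0,0],0,1],[[0,0,0],0,1],[[0,0,0],0,1],[[0,0,0],0,1],[[0,0,0],0,1],[[0,0,0],0,1],[[0,0,0],0,1],[[0,0,0],0,1],[[0,0,0],0,1],[[0,0,0],0,1]]}}

```text
t: 22.77
ee_pos: [433.2, 173.5, 65.5]
orientation: [-3.142, -0.002, -0.0]
ft_force: [1.0, -0.4, -0.3]
width: 35.6
grasp_force: 30.0
```

```bash
python3 go.py 568.8 30 164 0
```

```text
t 22.77 pos [433.2 173.5  65.5] yaw 0.001 tilt -1.000 F [ 1.  -0.4 -0.3] w 35.6 g 30.0 q [0.36 0.46 2.07 0.   0.61 1.92] -> shift [ 5.42  5.75 -3.94] turn 0.02
```

Call:
{"method": "move_arm", "body": {"steps": [[[0,0,-0.6],0,1],[[0,0,-0.9],0,1],[[0,0,-0.9],0,1],[[0,0,-0.9],0,1],[[0,0,-0.64],0,1],[[0.77,0.82,0],0,1],[[0.77,0.82,0],0,1],[[0.77,0.82,0],0,1],[[0.77,0.82,0],0,1],[[0.77,0.82,0],0,1],[[0.77,0.82,0],0,1],[[0.77,0.82,0],0,1],[[0,0,0],0,1],[[0,0,0],0,1],[[0,0,0],0,1]]}}

```text
t: 24.02
ee_pos: [567.1, 30.4, 163.4]
orientation: [-3.141, -0.002, 0.003]
ft_force: [-0.3, 0.4, -2.1]
width: 35.7
grasp_force: 30.0
```

Run:
```python
from fit import *
from go import go
im=cams.get_image("side")["image"]
cv2.imwrite("pics/s3.png",cv2.resize(im[90:290,150:400],None,fx=2.5,fy=2.5,interpolation=cv2.INTER_CUBIC)[:,:,::-1])
fit("small_cup",97,("side",),True,x0=[567,29],new=False);fit("medium_cup",7,("side",),True,x0=[567,29],new=False);fit("big_cup",3,("side",),True,x0=[567,29],new=False)
go(568.8,30,76,0)
```

```text
small_cup [566.1  28.4  97. ] yaw -1.110 rms 2.41
medium_cup [577.6  18.4   7. ] yaw 6.225 rms 4.17
big_cup [647.   23.2   3. ] yaw -0.069 rms 9.42
t 24.22 pos [567.3  31.  163.9] yaw 0.003 tilt -1.000 F [-0.7 -0.3  0.1] w 35.2 g 30.0 q [0.03 0.42 1.8  0.   0.93 1.6 ] -> shift [0.06 0.04 3.52] turn 0.03
```

View pics/s3.png

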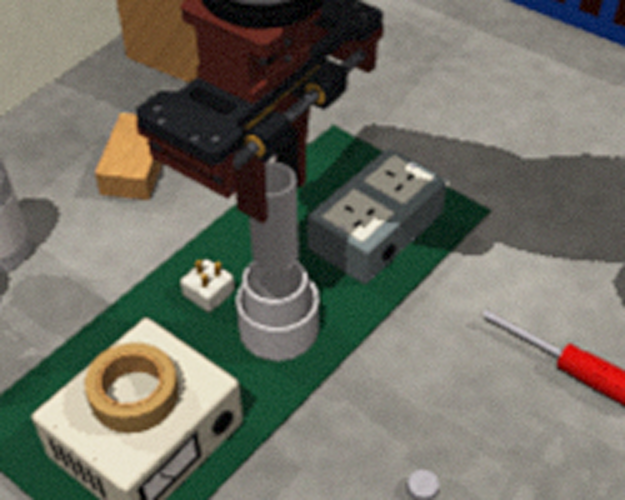

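The medium cup stands upright in the big one (rim at about 275,290), and the small cup hangs above it on the same axis. I'll lower it.

Call:
{"method": "move_arm", "body": {"steps": [[[0.05,0.03,0.6],0,1],[[0,0,0.6],0,1],[[0,0,0.5],0,1],[[0,0,0.5],0,1],[[0,0,0.5],0,1],[[0,0,0.4],0,1],[[0,0,0.25],0,1],[[0,0,0],0,1],[[0,0,0],0,1]]}}

```text
t: 24.97
ee_pos: [569.3, 29.4, 79.9]
orientation: [3.142, 0.002, -0.001]
ft_force: [0.9, -0.7, -0.4]
width: 35.6
grasp_force: 30.0
```

```bash
python3 go.py 568.8 30 76 0
```

```text
t 24.97 pos [569.3  29.4  79.9] yaw 0.001 tilt -1.000 F [ 0.9 -0.7 -0.4] w 35.6 g 30.0 q [0.03 0.54 1.84 0.   0.76 1.6 ] -> shift [-0.02 -0.02  0.16] turn 0.02
```

Call:
{"method": "move_arm", "body": {"steps": [[[0,0,0.08],0,1],[[0,0,0.06],0,1],[[0,0,0],0,1],[[0,0,0],0,0],[[0,0,0],0,0],[[0,0,0],0,0],[[0,0,0],0,0],[[0,0,0],0,0],[[0,0,0],0,0],[[0,0,-0.5],0,0],[[0,0,-0.9],0,0],[[0,0,-0.9],0,0],[[0,0,-0.9],0,0],[[0,0,0],-1,0],[[0,0,0],-1,0],[[0,0,0],-1,0],[[0,0,0],-1,0],[[0,0,0],-1,0],[[0,0,0],-1,0],[[0,0,0],-1,0]]}}

```text
t: 26.63
ee_pos: [569.5, 29.4, 157.7]
orientation: [2.993, 0.953, 0.001]
ft_force: [-0.4, 0.3, -0.4]
width: 87.6
grasp_force: 0.0
```

Call:
{"method": "move_arm", "body": {"steps": [[[0,0,0],-1,0],[[0,0,0],-1,0],[[0,0,0],-1,0],[[0,0,0],-1,0],[[0,0,0],-1,0],[[0,0,0],-1,0],[[0,0,0],-1,0],[[0,0,0],-1,0],[[0,0,0],-1,0],[[0,0,0],-1,0],[[0,0,0],-0.7,0],[[0,0,0],0,0]]}}

```text
t: 27.63
ee_pos: [569.5, 29.4, 157.6]
orientation: [2.246, 2.196, 0.001]
ft_force: [0.5, -0.0, -1.2]
width: 88.1
grasp_force: 0.0
```

```bash
python3 go.py 509.6 363 120 1.549
```

```text
t 27.63 pos [569.5  29.4 157.6] yaw 1.548 tilt -1.000 F [ 0.5 -0.  -1.2] w 88.1 g 0.0 q [0.03 0.43 1.8  0.   0.91 0.05] -> shift [13.28 -2.7   1.5 ] turn -0.01
```

Call:
{"method": "move_arm", "body": {"steps": [[[0.95,-0.19,0],0,0],[[0.95,-0.19,0],0,0],[[0.95,-0.19,0],0,0],[[0.95,-0.19,0],0,0],[[0.95,-0.19,0],0,0],[[0.95,-0.19,0],0,0],[[0.95,-0.19,0],0,0],[[0.95,-0.19,0],0,0],[[0.95,-0.19,0.2],0,0],[[0.95,-0.19,0.2],0,0],[[0.95,-0.19,0.2],0,0],[[0.95,-0.19,0.2],0,0],[[0.95,-0.19,0.2],0,0],[[0.93,-0.23,0.5],0,0],[[0,0,0],0,0],[[0,0,0],0,0]]}}

```text
t: 28.97
ee_pos: [509.3, 363.6, 119.0]
orientation: [-2.248, -2.194, 0.002]
ft_force: [0.9, 0.1, 1.7]
width: 88.0
grasp_force: 0.0
```

Run:
```python
from fit import *
from go import go
im=cams.get_image("side")["image"];cams.get_image("top")
cv2.imwrite("pics/s4.png",cv2.resize(im[120:420,100:400],None,fx=2,fy=2,interpolation=cv2.INTER_CUBIC)[:,:,::-1])
for v in ("top","side"):
    for th,z,x in(("small_cup",11,[569,30]),("medium_cup",7,[569,30]),("big_cup",3,[568,29]),("adapter",0,[510,363])): fit(th,z,(v,),True,x0=x,new=False)
go(509.6,363,11,1.549)
```

```text
small_cup [607.1 209.9  11. ] yaw -0.329 rms 20.81
medium_cup [559.6  42.6   7. ] yaw -6.777 rms 4.26
big_cup [562.4  28.1   3. ] yaw -0.029 rms 2.18
adapter [509.3 358.8  -0. ] yaw -0.022 rms 2.76
small_cup [589.6   3.9  11. ] yaw 11.029 rms 6.61
medium_cup [575.8  17.7   7. ] yaw 3.551 rms 4.63
big_cup [565.3  30.7   3. ] yaw 0.873 rms 2.66
adapter [508.3 362.5  -0. ] yaw -0.048 rms 5.74
t 29.47 pos [510.3 362.6 119.4] yaw 1.545 tilt -1.000 F [-0.5  0.8 -0.3] w 87.2 g 0.0 q [0.6  0.55 1.69 0.   0.9  0.62] -> shift [ 0.01 -0.03  4.34] turn -0.04
```

View pics/s4.png

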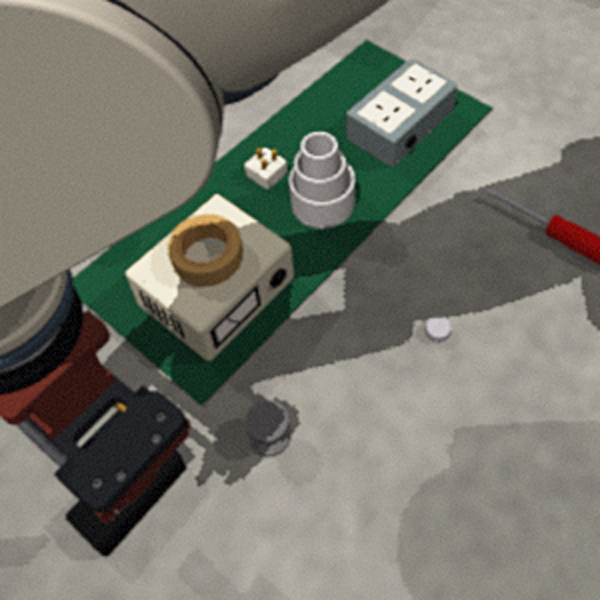

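The three cups are nested upright (pixel 320,180), and the tape and spool are fine. The gripper is over the adapter.

Call:
{"method": "move_arm", "body": {"steps": [[[0,0,0.9],0,0],[[0,0,0.9],0,0],[[0,0,0.9],0,0],[[0,0,0.9],0,0],[[0,0,0.5],0,0],[[0,0,0.2],0,0],[[0,0,0],0,0],[[0,0,0],0,1],[[0,0,0],0,1],[[0,0,0],0,1],[[0,0,0],0,1],[[0,0,0],0,1],[[0,0,0],0,1],[[0,0,0],0,1],[[0,0,0],0,1],[[0,0,0],0,1],[[0,0,0],0,1]]}}

```text
t: 30.88
ee_pos: [509.9, 363.0, 11.9]
orientation: [-2.249, -2.194, 0.0]
ft_force: [-2.2, -0.1, 4.3]
width: 41.8
grasp_force: 30.0
```

```bash
python3 go.py 643.9 -121.3 170 1.521
```

```text
t 30.88 pos [509.9 363.   11.9] yaw 1.546 tilt -1.000 F [-2.2 -0.1  4.3] w 41.8 g 30.0 q [0.6  0.71 1.72 0.   0.71 0.62] -> shift [-19.23   5.84  -6.33] turn 0.29
```

Call:
{"method": "move_arm", "body": {"steps": [[[0,0,-0.5],0,1],[[0,0,-0.9],0,1],[[0,0,-0.9],0,1],[[0,0,-0.9],0,1],[[-0.92,0.28,-0.19],0,1],[[-0.92,0.28,-0.19],0,1],[[-0.92,0.28,-0.19],0,1],[[-0.92,0.28,-0.19],0,1],[[-0.92,0.28,-0.19],0,1],[[-0.92,0.28,-0.19],0,1],[[-0.92,0.28,-0.19],0,1],[[-0.92,0.28,-0.19],0,1],[[-0.92,0.28,-0.19],0,1],[[-0.92,0.28,-0.19],0,1],[[-0.92,0.28,-0.19],0,1],[[-0.92,0.28,-0.19],0,1],[[-0.92,0.28,-0.19],0,1],[[-0.92,0.28,-0.19],0,1],[[-0.92,0.28,-0.19],0,1],[[-0.92,0.28,-0.19],0,1]]}}

```text
t: 32.55
ee_pos: [612.9, -9.0, 168.3]
orientation: [-2.249, -2.194, 0.0]
ft_force: [0.1, -0.0, -2.9]
width: 41.7
grasp_force: 30.0
```

Call:
{"method": "move_arm", "body": {"steps": [[[-0.9,0.27,0],0.29,1],[[-0.9,0.27,0],0,1],[[-0.9,0.27,0],0,1],[[-0.9,0.27,0],0,1],[[-0.9,0.27,0],0,1],[[0,0,0],0,1],[[0,0,0],0,1]]}}

```text
t: 33.13
ee_pos: [641.4, -122.7, 167.8]
orientation: [-2.278, -2.163, 0.0]
ft_force: [-0.5, 0.0, -3.4]
width: 42.0
grasp_force: 30.0
```

Run:
```python
from go import go
from workcell import cams
cams.get_image("top");go(643.9,-121.3,16,1.521)
```

```text
t 33.18 pos [ 641.1 -121.7  167.6] yaw 1.520 tilt -1.000 F [-0.2  1.1 -3.2] w 41.7 g 30.0 q [-0.21  0.53  1.6   0.    1.01 -0.15] -> shift [0.02 0.11 6.07] turn -0.02
```

Call:
{"method": "move_arm", "body": {"steps": [[[0.02,0.11,0],0,1],[[0,0,0.9],0,1],[[0,0,0.9],0,1],[[0,0,0.9],0,1],[[0,0,0.9],0,1],[[0,0,0.9],0,1],[[0,0,0.7],0,1],[[0,0,0.5],0,1],[[0,0,0.27],0,1],[[0,0,0],0,1],[[0,0,0],0,1]]}}

```text
t: 34.1
ee_pos: [644.8, -120.8, 18.8]
orientation: [2.275, 2.166, 0.0]
ft_force: [0.1, 0.9, -3.6]
width: 41.8
grasp_force: 30.0
```

Run:
```python
from go import go
from workcell import cams
import cv2
im=cams.get_image("side")["image"];go(643.9,-121.3,15,1.521)
cv2.imwrite("pics/s5.png",cv2.resize(im[60:260,150:400],None,fx=2.5,fy=2.5,interpolation=cv2.INTER_CUBIC)[:,:,::-1])
```

```text
t 34.15 pos [ 645.2 -121.1   19.4] yaw 1.521 tilt -1.000 F [-0.5  0.1 -3.2] w 42.1 g 30.0 q [-0.2   0.73  1.65  0.    0.77 -0.15] -> shift [-0.01 -0.05  0.18] turn 0.00
```

View pics/s5.png

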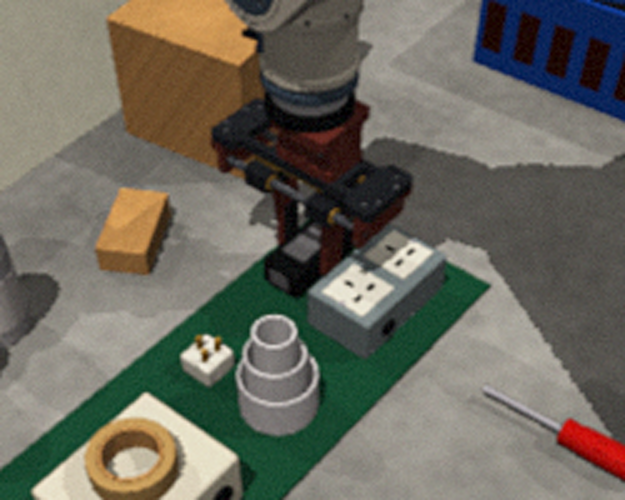

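The adapter (pixel 305,260) hangs behind and parallel to the box, with the finger clear of it. I'll set it down and open only part way, so the front finger doesn't hit the box.

Call:
{"method": "move_arm", "body": {"steps": [[[-0.01,-0.03,0.09],0,1],[[0,0,0.06],0,1],[[0,0,0],0,1],[[0,0,0],0,0.43],[[0,0,0],0,0.43],[[0,0,0],0,0.43],[[0,0,0],0,0.43],[[0,0,0],0,0.43]]}}

```text
t: 34.82
ee_pos: [643.8, -121.5, 14.9]
orientation: [2.276, 2.165, 0.0]
ft_force: [0.2, -0.5, 1.0]
width: 49.9
grasp_force: 0.0
```

Released at 50 mm. Now I'll raise the arm, back it off toward the start side, and check.

Call:
{"method": "move_arm", "body": {"steps": [[[0,0,-0.4],0,0.43],[[0,0,-0.8],0,0.43],[[0,0,-0.9],0,0.43],[[0,0,-0.9],0,0.43],[[0,0,-0.9],0,0.43],[[0,0,-0.9],0,0.43],[[0,0,-0.9],0,0.43],[[-0.9,-0.6,0],0,0.43],[[-0.9,-0.6,0],0,0.43],[[-0.9,-0.6,0],0,0.43],[[-0.9,-0.6,0],0,0.43],[[-0.9,-0.6,0],0,0.43],[[-0.9,-0.6,0],0,0.43],[[-0.9,-0.6,0],0,0.43],[[-0.9,-0.6,0],0,0.43],[[-0.9,-0.6,0],0,0.43],[[-0.9,-0.6,0],0,0.43],[[0,0,0],0,0.43],[[0,0,0],0,0.43],[[0,0,0],0,0.43]]}}

```text
t: 36.48
ee_pos: [482.8, -338.5, 157.7]
orientation: [2.277, 2.164, 0.001]
ft_force: [-0.1, 0.4, 0.2]
width: 50.1
grasp_force: 0.0
```

Run:
```python
from fit import *
from go import go
a=cams.get_image("top")["image"];b=cams.get_image("side")["image"]
for th,z in(("adapter",3),("socket_box",3),("tape_roll",63),("spare_plug",3),("spool",0)):
    try: fit(th,z,fixz=True,new=False)
    except Exception as e: print(th,e)
try: fit("adapter",3,new=False)
except Exception as e: print(e)
r=lambda im:cv2.resize(im,None,fx=2,fy=2,interpolation=cv2.INTER_CUBIC)
cv2.imwrite("pics/end.png",np.hstack([r(a[120:270,150:360]),r(b[120:270,170:360])])[:,:,::-1])
go(0,0,0,0)
```

```text
adapter top none
adapter Value after * must be an iterable, not NoneType
socket_box [ 564.2 -117.4    2.5] yaw -0.047 rms 1.51
tape_roll [585.7 177.9  63. ] yaw 0.045 rms 0.52
spare_plug [639.9  34.2   3. ] yaw -0.023 rms 1.47
spool [451.4 254.8  18. ] yaw 5.602 rms 47.21
adapter top none
Value after * must be an iterable, not NoneType
t 37.18 pos [ 482.5 -338.6  157.1] yaw 1.521 tilt -1.000 F [ 0.1 -0.2  0.5] w 50.5 g 0.0 q [-0.63  0.45  1.76  0.    0.93 -0.58] -> shift [ 12.56 -19.96   6.29] turn 17.43
```

View pics/end.png

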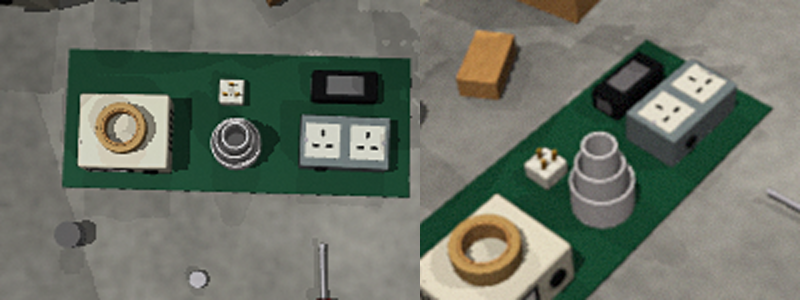

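Everything is in place: cups nested (pixel 235,142), tape on the case (121,127), adapter behind the box (345,86), plug and spool where they were. One quick number check on the adapter, then I'll hand in.

Run:
```python
from fit import *
p=ray("top",(322.3,163),33);d=p[:2]-[564.4,-117.3];c,s=np.cos(-.048),np.sin(-.048)
f=(c*d[0]+s*d[1],-s*d[0]+c*d[1]);print(np.round(p,1),"in box frame",np.round(f,1))
if 66<f[0]<88 and abs(f[1])<12: print(ctrl.close_job())
```

```text
[ 641.9 -121.4   33. ] in box frame [77.7 -0.4]
the job is handed in; nothing more can be done
None
```

The job is handed in after about 37 s of the 115 s allowed, but no verdict came back: by the last pictures the cups are nested on the mat, the tape is on the case and the adapter is about 22 mm behind the socket box, with the plug and spool unmoved.

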